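Free a cross-threaded tank cap and screw it home

TASK

Someone has started the black filler cap on the hydraulic oil tank cross-threaded, so it sits crooked on the neck. Turn it back, anticlockwise, until the thread starts drop and the cap sits level; then screw it on clockwise until it is snug on its seal (about 0.2 Nm): neither left loose nor overtightened, and never forced while it is crooked. Let go of it, and leave the oil can, the pliers and the screwdriver where they are.

Things in the scene. Friction and masses are not known exactly. Their poses are not given: they have to be found in the camera images.
- cap: Black plastic filler cap, 69 mm across, ribbed skirt, 90 g, loose. Origin on its axis at the inner face that meets the seal; z = its axis, up; x along its wing bar. Top plate 4 mm over the origin, skirt to 20 mm below. Starts 7 degrees crooked. Turned back it drops level by its own weight, origin then about 149 to 150 mm above the tank's; a tight grip can hold it up.
- wing (a point): Centre of the wing bar on the cap, to grip from above: bar 56 mm long along the cap's x, 14 mm thick along y, flat-sided, 4 to 31 mm above the cap's origin (this point 17 mm). The bar can also be turned loosely between the fingers, so that the cap is free to rise, drop and level. If it hangs half-dropped, turn it back a little more.
- lug (a point): Thread lug inside the cap's skirt at its +x side, 32 degrees of arc; a second one at -x. Two-start right-hand thread, 14 mm a turn, oily (friction about 0.35), about 1 mm play. At the start this lug is under a thread and the other lies on top of one. Turned back (anticlockwise from above) by 45 to 75 degrees both come free and the cap drops level.
- tank: Grey steel oil tank of a hydraulic power pack, fixed, 152 x 212 mm, 118.5 mm high to the top of its lid; origin at the centre of its underside, z up, long side along y, sight glass on its -x face. An aluminium valve block on the lid, up to 155 mm high, fills x = -6 to 50, y = 43 to 85 mm of its frame.
- neck (a point): On the upright axis of the filler neck, at its metal rim (144 mm above, x -18, y -30 mm from the tank's origin), 58 mm wide. Thread starts and a rubber seal (30 N/mm, 2 to 4 mm proud, by wear) are hidden: feel them. From the drop the cap turns almost freely 70 to 140 degrees, then grows tight, 0.1 Nm per 5 to 8 degrees; 0.2 Nm presses the seal with about 20 N. It stays tight when let go.
- oil_can: Red oil can with a long thin spout, 66 x 85 x 191 mm, loose, standing on the bench beyond the pliers, to the right of the tank; origin at the centre of its underside. To be left alone.
- pliers: Pliers with red grips, 60 x 190 x 12 mm, loose, lying to the right of the tank; origin at the centre of the underside. To be left alone.
- screwdriver_red: Screwdriver with a red handle, 29 x 217 x 29 mm, loose, lying behind the tank; origin at the centre of the underside. To be left alone.

How it is judged:
By the outcome, as a careful person would: the job done as asked, in the order asked, and still so for the second after the job is handed in, with the robot touching nothing.
It also fails if it takes over 69 s, if anything falls off the work surface, if the arm or the gripper's body presses on something with over 40 N, if the wrist force passes 120 N, or if a joint passes its speed limit or range.

ROBOT

A 6-joint arm with a two-finger parallel gripper is mounted at the origin on a cart in front of the work surface, level with it; the furniture and walls round the work are solid. World frame = base frame: x ahead of the robot, y to its left, z up, the work surface at z = 0. Lengths are in m, angles in rad, forces in N, time in s.
With the tool pointing down it reaches from about 0.35 to 0.925 m from the base axis. Payload 6.4 kg.
Tool frame: the origin (TCP) lies midway between the tips of the shut fingers; the grasp point (between the pads) lies env.pinch_z behind it (env.pinch_z is the distance from the TCP to the grasp point, in m); z points along the fingers, y is the line along which they close (so a half turn about z gives the same grasp; the last joint's range is limited). The gripper opens to 94 mm and grips with 3 to 60 N. Pads are 16 mm wide; open, the fingers measure 119 mm over their backs; the gripper's body (75 mm by 177 mm) begins 78 mm behind the grasp point.
Start: joints at [1.139, 0.245, 1.558, -0, 1.339, -0.174], TCP at [0.166, 0.629, 0.183] pointing down, gripper open.
Joint ranges: [-3.13, 3.13], [-1.02, 2.26], [0.13, 2.54], [-0.95, 4.09], [0.21, 2.88], [-2.74, 2.74]. Speed limits (rad/s): [2.57, 2.57, 3.14, 3.14, 3.14, 3.14].

INTERFACE

Orientations are given as a unit quaternion [x, y, z, w].
In Python, from workcell import env, get_image, get_calibration gives the robot as it stands.
- The arm moves only by the tool step_arm, never from a script. Its argument "motion" is a list of rows, each a list of 3 entries, a list of its own where there are three numbers: the finger opening in mm, from 0 to 94, then the shift along the tool's x, y, z in units of 50 mm (1.0 is 50 mm), then the turn, a rotation vector about the tool's x, y, z in units of 8 degrees (1.0 is 8 degrees). In form: [[grip, [dx, dy, dz], [rx, ry, rz]], ...]. A call has exactly 5 rows; each row shifts and turns the commanded pose from where the row before left it, along the tool's axes as they then stand; what a row does not reach is not made up. A row lasts 1/10 s, in which the tool goes at most 50 mm and 8.59 degrees, less where a joint would pass 70% of its speed; a pose out of reach is approached as far as the arm can. A call is refused whole if a number of a shift passes 1 or a number of a turn 1, either way. A call with a gripper value outside its range is refused whole. The fingers move at their own pace and stop on an object; the grip force is fixed at half the most. Time passes only in rows, so rows that do not move let the fingers close, or fill a call up. It gives the time, the measured TCP pose, the force, the opening and the grip force at its end, in the units of the state.
- env.get_obs(): the state, without advancing time (a new reading comes with each control period).
- get_image(name): name is "scene" or "top" or "wrist"; returns (picture, depth): 420x560x3 uint8, red, green, blue; 420x560 float32, m along the optical axis (not along the pixel's ray), 0 where there is no reading.
- get_calibration(name): a dict with "camera_matrix" (3x3 intrinsics, pixels), "cam_to_world" (4x4, takes a point from camera to world coordinates). Camera axes: x right, y down, z forward; pixel columns grow to the right and rows downward; lengths in m; the calibration is good to about 2 mm. The wrist camera is an equidistant fisheye: a pixel r from the principal point sees the ray r / f radians off the axis. A picture is of the moment at which its call begins: read the wrist's pose just before it. get_calibration takes no time and is no camera call; for the wrist camera it gives the pose at the moment of the call.
- env.sign_off(): hands the job in; it is judged then, once.
The state is a dict: "time": time; "joint_pos": joint angles; "dq": joint speeds; "joint_torque": joint torques, N m; "position": TCP position; "orientation": TCP orientation; "contact_force": force on the tool from outside, world axes, zero at the start; "torque": the same for the moment, N m; "width": opening from 0.0 (shut) to 1.0 (fully open); "grip_force": force on a finger pad.
Only numpy, scipy, OpenCV 4.12 (cv2) and the standard library are available. Lean on these libraries where they do the work, as an engineer would, in place of code of your own. Each camera call takes 0.05 s, during which the arm holds its last target. There are 200 camera calls.

## Working session

There is one attempt and no reset: what is moved stays moved. The work goes in short steps, Python scripts to look and compute and a tool call to move; the robot and the scene stay as the last step left them, time stands still between calls to the robot, and variables do not carry over. Pictures are saved under pics/ and viewed, at most 10 in all, crops included, and the job is handed in when it is done.

Besides the shell and the picture viewer there is one more tool, called after "Request:" as name(argument=value, ...) on one line, values as JSON. step_arm: Moves the arm, as the interface text tells. Its arguments: {"type":"object","properties":{"motion":{"type":"array"}},"required":["motion"]}

```bash
mkdir -p pics; cat > h.py <<'E'
import numpy as np,cv2
from workcell import env,get_image,get_calibration
from scipy.spatial.transform import Rotation as R
def cloud(name):
    c=get_calibration(name);im,d=get_image(name);K=np.array(c["camera_matrix"]);T=np.array(c["cam_to_world"])
    v,u=np.mgrid[:420,:560]
    P=np.stack([(u-K[0,2])/K[0,0]*d,(v-K[1,2])/K[1,1]*d,d],-1)@T[:3,:3].T+T[:3,3]
    P[d==0]=np.nan
    return im,P
E
python3 - <<'E'
from h import *
print(env.get_obs(),env.pinch_z)
for n in("scene","top"):
    im,P=cloud(n);np.save(n+".npy",P);cv2.imwrite(f"pics/{n}.png",im[...,::-1]);print(get_calibration(n))
E
```

```text
{'time': 0.0, 'joint_pos': array([ 1.13892925e+00,  2.45809782e-01,  1.55897413e+00,  1.56172074e-07,
        1.33871142e+00, -1.74081578e-01]), 'dq': array([-0.00098695,  0.00171803, -0.00136239, -0.0008497 , -0.00095464,
        0.00170728]), 'joint_torque': array([-6.25111425e-04, -4.15827799e+01, -3.14609528e+01,  6.84658648e-02,
        3.32134380e-02, -1.31094425e-04]), 'position': array([0.16542428, 0.62794228, 0.18146959]), 'orientation': array([ 1.28536117e-01,  9.91704372e-01, -9.07988787e-04, -2.83915261e-04]), 'contact_force': array([-0.1242268 ,  0.45488168,  0.55684601]), 'torque': array([-0.02920799, -0.01367756,  0.03063067]), 'grip_force': 0.0, 'width': 1.002142960556713} 0.0188
{'camera_matrix': array([[391.97068396,   0.        , 281.64692314],
       [  0.        , 391.97068396, 211.70156967],
       [  0.        ,   0.        ,   1.        ]]), 'cam_to_world': array([[-0.96321324,  0.19848665, -0.18117203,  0.73426264],
       [ 0.26825457,  0.75056636, -0.60389538,  0.53109047],
       [ 0.01611646, -0.63028025, -0.77620041,  0.76758846],
       [ 0.        ,  0.        ,  0.        ,  1.        ]])}
{'camera_matrix': array([[496.24031594,   0.        , 278.01073307],
       [  0.        , 496.24031594, 206.48210628],
       [  0.        ,   0.        ,   1.        ]]), 'cam_to_world': array([[ 0.00547611, -0.99486772,  0.10103584,  0.46236208],
       [-0.99950192, -0.00858568, -0.03036779,  0.02617752],
       [ 0.0310794 , -0.10081922, -0.99441921,  1.3316884 ],
       [ 0.        ,  0.        ,  0.        ,  1.        ]])}
```

View pics/scene.png

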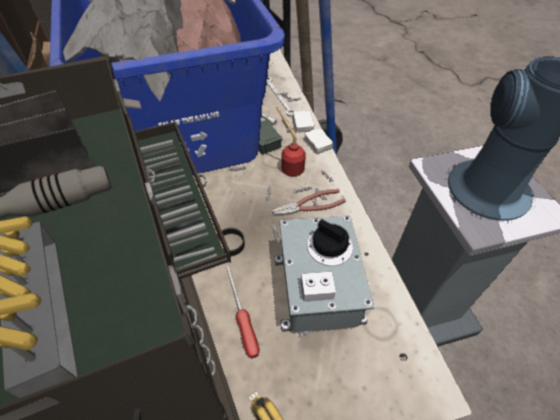

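View pics/top.png

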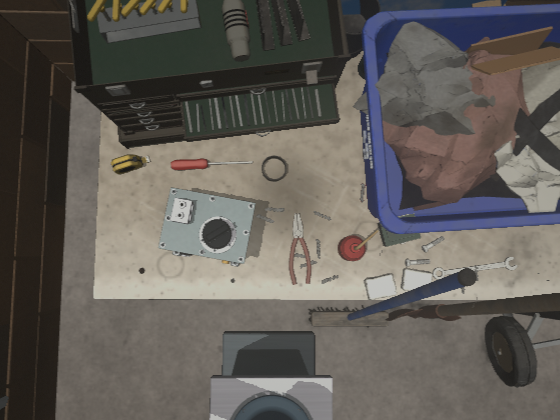

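The scene view shows the cap at about (330,238) and the tank lid around it. The top view shows the cap at (217,233), the valve block at (182,210) and the oil can at (350,247).

```bash
python3 - <<'E'
from h import *
P=np.load("top.npy");
S=np.load("scene.npy")
for n,Q in(("top",P),("scene",S)):
    z=Q[...,2]
    ok=np.isfinite(z)&(abs(Q[...,0]-.5)<.25)&(abs(Q[...,1]-.13)<.25)
    lid=ok&(z>.105)&(z<.13); 
    n_,lab,st,cen=cv2.connectedComponentsWithStats(lid.astype(np.uint8)); k=1+st[1:,4].argmax(); m=lab==k
    pts=Q[m]; print(n,"lid z",np.median(pts[:,2]),cv2.minAreaRect((pts[:,:2]*1000).astype(np.float32)))
    c0=Q[233,217] if n=="top" else Q[238,330]
    near=np.hypot(Q[...,0]-c0[0],Q[...,1]-c0[1])<.05
    for a,b in((.145,.16),(.16,.172),(.172,.2)):
        q=Q[ok&near&(z>a)&(z<b)]
        if len(q)>5: print(a,len(q),q.mean(0),cv2.minAreaRect((q[:,:2]*1000).astype(np.float32)),np.percentile(q[:,2],[5,95]))
a=cv2.imread("pics/top.png")[170:280,140:280];b=cv2.imread("pics/scene.png")[200:340,260:390]
cv2.imwrite("pics/c.png",np.hstack([cv2.resize(a,(420,330),interpolation=2),cv2.resize(b,(306,330),interpolation=2)]))
E
```

```text
top lid z 0.11895006908352246 ((539.0565185546875, 161.8959197998047), (212.61720275878906, 151.97918701171875), 79.93505859375)
0.145 498 [0.51613554 0.13362591 0.15422529] ((517.04443359375, 134.7397918701172), (69.26580047607422, 67.5040054321289), 64.23945617675781) [0.14879396 0.15917581]
0.16 32 [0.5063434  0.14338544 0.16314473] ((506.8078918457031, 136.97364807128906), (35.21036911010742, 53.89794921875), 0.308819979429245) [0.16012469 0.16971092]
0.172 152 [0.51857211 0.13147069 0.1806205 ] ((518.8914184570312, 131.6416778564453), (14.317331314086914, 55.41341018676758), 32.2635612487793) [0.17565564 0.18635644]
scene lid z 0.1189423759797168 ((537.843505859375, 162.1575469970703), (214.0744171142578, 152.2716522216797), 79.96866607666016)
0.145 564 [0.52301551 0.14640894 0.15406555] ((516.111083984375, 138.10092163085938), (70.10836791992188, 65.8991928100586), 1.115275502204895) [0.14731683 0.15871637]
0.16 126 [0.51706742 0.14337564 0.16512146] ((522.021484375, 143.95339965820312), (23.381977081298828, 58.142539978027344), 49.56071090698242) [0.16023566 0.17109026]
0.172 238 [0.51815057 0.13642912 0.17968513] ((518.2470703125, 133.34861755371094), (14.93911361694336, 55.69402313232422), 32.60398483276367) [0.17339562 0.18455625]
```

View pics/c.png

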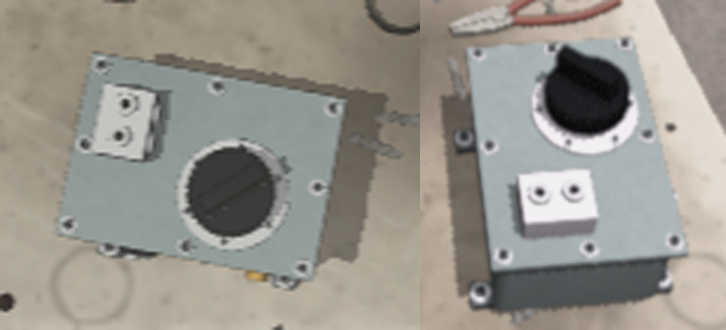

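Request:
step_arm(motion=[[94, [0, 0, -1], [0, 0, 0]], [94, [0, 0, -1], [0, 0, 0]], [94, [-0.715, -0.595, 0], [0, 0, 0]], [94, [-0.715, -0.595, 0], [0, 0, 0]], [94, [-0.715, -0.595, 0], [0, 0, 0]]])

```text
time: 0.6
position: [0.2471, 0.5136, 0.2825]
orientation: [0.128, 0.992, -0.0, 0.0]
contact_force: [2.0, -0.5, -0.1]
width: 0.998
grip_force: 0.0
```

Request:
step_arm(motion=[[94, [-0.715, -0.595, 0], [0, 0, 0]], [94, [-0.715, -0.595, 0], [0, 0, 0]], [94, [-0.715, -0.595, 0], [0, 0, 0]], [94, [-0.715, -0.595, 0], [0, 0, 0]], [94, [-0.715, -0.595, 0], [0, 0, 0]]])

```text
time: 1.1
position: [0.3821, 0.3237, 0.2822]
orientation: [0.128, 0.992, -0.0, -0.0]
contact_force: [0.7, -0.1, 0.4]
width: 1.002
grip_force: 0.0
```

Request:
step_arm(motion=[[94, [-0.715, -0.595, 0], [0, 0, 0]], [94, [-0.715, -0.595, 0], [0, 0, 0]], [94, [-0.715, -0.595, 0], [0, 0, 0]], [94, [-0.715, -0.595, 0], [0, 0, 0]], [94, [-0.715, -0.595, 0], [0, 0, 0]]])

```text
time: 1.6
position: [0.5171, 0.1343, 0.2822]
orientation: [0.129, 0.992, 0.0, -0.0]
contact_force: [1.1, 1.1, -0.0]
width: 1.001
grip_force: 0.0
```

Request:
step_arm(motion=[[60, [0, 0, 0], [0, 0, 1]], [40, [0, 0, 0], [0, 0, 1]], [40, [0, 0, 0], [0, 0, 1]], [40, [0, 0, 0], [0, 0, 1]], [40, [0, 0, 0], [0, 0, 1]]])

```text
time: 2.1
position: [0.5162, 0.136, 0.282]
orientation: [0.463, 0.887, -0.0, -0.0]
contact_force: [0.0, 0.9, -0.9]
width: 0.609
grip_force: 0.0
```

Request:
step_arm(motion=[[40, [0, 0, 0], [0, 0, 0.4]], [40, [0, 0, 0], [0, 0, 0]], [40, [0, 0, 0], [0, 0, 0]], [40, [0, 0, 0], [0, 0, 0]], [40, [0, 0, 0], [0, 0, 0]]])

```text
time: 2.6
position: [0.5165, 0.1361, 0.2825]
orientation: [0.484, 0.875, -0.0, -0.0]
contact_force: [-0.3, 0.2, 0.7]
width: 0.426
grip_force: 0.0
```

```bash
python3 - <<'E'
from h import *
im,d=get_image("wrist");cv2.imwrite("pics/w1.png",im[...,::-1]);c=get_calibration("wrist");K=np.array(c["camera_matrix"]);T=np.array(c["cam_to_world"])
print(K,T.round(3))
def pt(u,v):
    x=(u-K[0,2])/K[0,0];y=(v-K[1,2])/K[1,1];r=np.hypot(x,y);s=np.tan(r)/r
    return x*s,y*s
v,u=np.mgrid[:420,:560];a,b=pt(u,v);P=np.stack([a*d,b*d,d],-1)@T[:3,:3].T+T[:3,3]
z=P[...,2];m=(d>0)&(z>.172)&(z<.2)&(np.hypot(P[...,0]-.516,P[...,1]-.1355)<.045)
q=P[m];print(len(q),q.mean(0),cv2.minAreaRect((q[:,:2]*1000).astype(np.float32)))
o=env.get_obs();print(o["torque"],o["contact_force"])
E
```

```text
[[325.1922621    0.         277.63393297]
 [  0.         325.1922621  211.84173562]
 [  0.           0.           1.        ]] [[ 0.848  0.514  0.127  0.479]
 [ 0.529 -0.824 -0.203  0.196]
 [ 0.     0.239 -0.971  0.485]
 [ 0.     0.     0.     1.   ]]
798 [0.51676933 0.13563428 0.18065198] ((517.5023193359375, 133.94357299804688), (13.471802711486816, 56.78721618652344), 32.200992584228516)
[-0.00395636  0.01766968  0.01650824] [ 0.32246655 -0.60041902 -0.41471689]
```

View pics/w1.png

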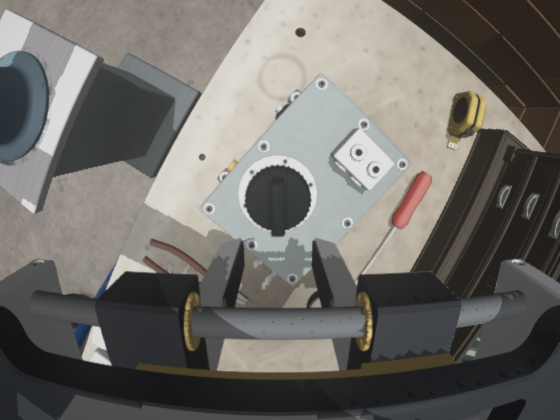

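The wrist view shows the bar (277,206) centred between the fingers and aligned with them. I'll descend and close loosely.

Request:
step_arm(motion=[[40, [0, 0, 0.6], [0, 0, 0]], [40, [0, 0, 0.6], [0, 0, 0]], [40, [0, 0, 0.6], [0, 0, 0]], [40, [0, 0, 0.4], [0, 0, 0]], [30, [0, 0, 0.2], [0, 0, 0]]])

```text
time: 3.15
position: [0.5152, 0.136, 0.1603]
orientation: [0.484, 0.875, -0.001, -0.002]
contact_force: [-0.0, 0.5, 0.7]
width: 0.368
grip_force: 0.0
```

Request:
step_arm(motion=[[18, [0, 0, 0], [0, 0, 0]], [18, [0, 0, 0], [0, 0, 0]], [18, [0, 0, 0], [0, 0, 0]], [18, [0, 0, 0], [0, 0, 0]], [18, [0, 0, 0], [0, 0, 0]]])

```text
time: 3.65
position: [0.517, 0.1361, 0.1634]
orientation: [0.485, 0.875, 0.0, 0.001]
contact_force: [0.3, 0.4, 0.4]
width: 0.196
grip_force: 0.0
```

```bash
cat > s.py <<'E'
from h import *
o=env.get_obs();q=o["orientation"];p=o["position"];f=o["contact_force"];t=o["torque"]
y=R.from_quat(q).apply([0,1,0]);print("t",round(o["time"],2),"pos",p.round(4),"yaw",round(np.degrees(np.arctan2(y[1],y[0])),1),"F",f.round(1),"T",t.round(3),"w",o["width"]*94,"g",o["grip_force"],"q6",o["joint_pos"][5].round(2))
E
python3 s.py
```

```text
t 3.65 pos [0.517  0.1361 0.1634] yaw 32.0 F [0.3 0.4 0.4] T [-0.054 -0.008 -0.   ] w 18.440666666816025 g 0.0 q6 -0.51
```

Request:
step_arm(motion=[[18, [0, 0, 0], [0, 0, -0.6]], [18, [0, 0, 0], [0, 0, -0.6]], [18, [0, 0, 0], [0, 0, -0.6]], [18, [0, 0, 0], [0, 0, -0.6]], [18, [0, 0, 0], [0, 0, -0.6]]])

```text
time: 4.15
position: [0.5167, 0.1361, 0.1629]
orientation: [0.29, 0.957, 0.0, 0.0]
contact_force: [0.2, -0.3, 0.4]
width: 0.192
grip_force: 0.0
```

```bash
python3 s.py; python3 -c "
from h import *
print(env.get_obs()['joint_pos'].round(2))"
```

```text
t 4.15 pos [0.5167 0.1361 0.1629] yaw 56.2 F [ 0.2 -0.3  0.4] T [-0.03   0.022 -0.046] w 18.05971028643091 g 0.0 q6 -0.94
[ 0.05 -0.01  1.87 -0.    1.28 -0.94]
```

Request:
step_arm(motion=[[18, [0, 0, 0], [0, 0, -0.6]], [18, [0, 0, 0], [0, 0, -0.6]], [18, [0, 0, 0], [0, 0, -0.6]], [18, [0, 0, 0], [0, 0, -0.6]], [18, [0, 0, 0], [0, 0, -0.6]]])

```text
time: 4.65
position: [0.5167, 0.1361, 0.1629]
orientation: [0.085, 0.996, 0.0, 0.0]
contact_force: [-0.4, 0.7, -0.7]
width: 0.194
grip_force: 0.0
```

```bash
python3 s.py
```

```text
t 4.65 pos [0.5167 0.1361 0.1629] yaw 80.2 F [-0.4  0.7 -0.7] T [ 0.092  0.021 -0.013] w 18.279605751664583 g 0.0 q6 -1.36
```

Request:
step_arm(motion=[[18, [0, 0, 0], [0, 0, -0.6]], [18, [0, 0, 0], [0, 0, -0.6]], [18, [0, 0, 0], [0, 0, -0.6]], [18, [0, 0, 0], [0, 0, -0.6]], [18, [0, 0, 0], [0, 0, -0.6]]])

```text
time: 5.15
position: [0.5167, 0.1361, 0.1629]
orientation: [-0.124, 0.992, -0.0, 0.0]
contact_force: [0.1, -0.5, -0.3]
width: 0.19
grip_force: 0.0
```

```bash
cat > cap.py <<'E'
from h import *
# cap top plane / bar seen by top+scene cameras
for n in("top","scene"):
    im,P=cloud(n);z=P[...,2];r=np.hypot(P[...,0]-.516,P[...,1]-.1355)
    m=(r<.030)&(z>.148)&(z<.166)
    q=P[m]
    if len(q)>30:
        for _ in range(3):
            A=np.c_[q[:,:2]-[.516,.1355],np.ones(len(q))];c=np.linalg.lstsq(A,q[:,2],rcond=None)[0];e=abs(q[:,2]-A@c);q=q[e<max(.002,2*np.median(e))]
        print(n,len(q),"plate z",c[2].round(4),"tilt deg",np.degrees(np.arctan(np.hypot(c[0],c[1]))).round(1),"rms",e.std().round(4))
    cv2.imwrite("pics/last_%s.png"%n,im[...,::-1])
E
python3 s.py; python3 cap.py
```

```text
t 5.15 pos [0.5167 0.1361 0.1629] yaw 104.2 F [ 0.1 -0.5 -0.3] T [ 0.05   0.081 -0.003] w 17.867675211377566 g 0.0 q6 -1.77
scene 224 plate z 0.1571 tilt deg 8.9 rms 0.0006
```

Request:
step_arm(motion=[[18, [0, 0, 0], [0, 0, -0.5]], [18, [0, 0, 0], [0, 0, -0.5]], [18, [0, 0, 0], [0, 0, -0.5]], [18, [0, 0, 0], [0, 0, -0.5]], [18, [0, 0, 0], [0, 0, 0]]])

```text
time: 5.75
position: [0.5166, 0.1361, 0.1628]
orientation: [-0.258, 0.966, -0.0, 0.0]
contact_force: [0.7, 0.4, -0.6]
width: 0.192
grip_force: 0.0
```

```bash
python3 s.py; python3 cap.py
```

```text
t 5.75 pos [0.5166 0.1361 0.1628] yaw 119.9 F [ 0.7  0.4 -0.6] T [-0.009 -0.002 -0.002] w 18.087906216485692 g 0.0 q6 -2.05
scene 234 plate z 0.1563 tilt deg 7.9 rms 0.0005
```

```bash
python3 - <<'E'
import cv2
b=cv2.imread("pics/last_scene.png")[180:300,260:400]
cv2.imwrite("pics/c2.png",cv2.resize(b,(700,600),interpolation=2))
E
```

```text
(no output)
```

View pics/c2.png

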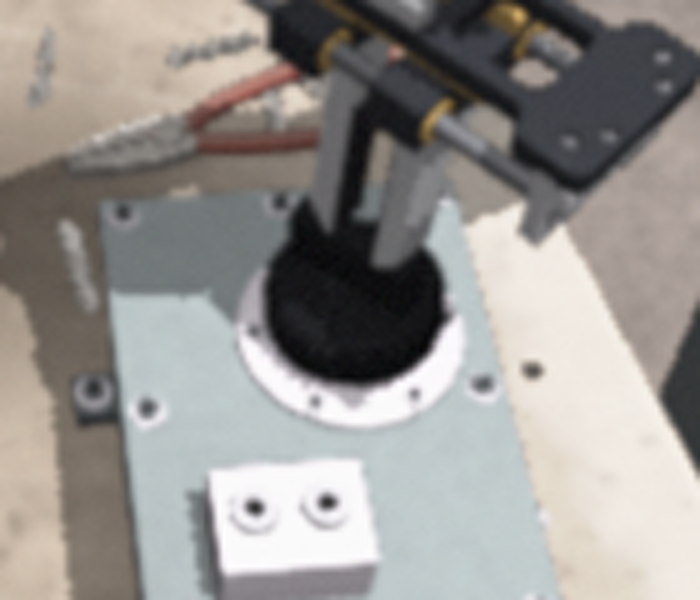

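Request:
step_arm(motion=[[18, [0, 0, 0], [0, 0, -0.6]], [18, [0, 0, 0], [0, 0, -0.6]], [18, [0, 0, 0], [0, 0, -0.6]], [18, [0, 0, 0], [0, 0, 0]], [18, [0, 0, 0], [0, 0, 1]]])

```text
time: 6.35
position: [0.5165, 0.1361, 0.1626]
orientation: [-0.309, 0.951, -0.0, 0.0]
contact_force: [-1.1, -0.4, 0.1]
width: 0.189
grip_force: 0.0
```

```bash
python3 s.py; python3 cap.py;  python3 - <<'E'
from h import *
im,P=cloud("scene");z=P[...,2];r=np.hypot(P[...,0]-.516,P[...,1]-.1355)
b=im[180:300,260:400,::-1]
cv2.imwrite("pics/c3.png",cv2.resize(b,(700,600),interpolation=2))
# plate tilt along several y rows
for v in range(228,262,4):
    print(v,[(round(x[0]*1000),round(x[1]*1000),round(x[2]*1000,1)) for x in P[v,310:352:5]])
E
```

```text
t 6.35 pos [0.5165 0.1361 0.1626] yaw 126.0 F [-1.1 -0.4  0.1] T [0.036 0.01  0.034] w 17.76273873841492 g 0.0 q6 -2.15
scene 234 plate z 0.1569 tilt deg 8.3 rms 0.0005
228 [(538, 83, np.float64(118.6)), (528, 85, np.float64(117.9)), (534, 122, np.float64(167.4)), (528, 130, np.float64(175.9)), (520, 136, np.float64(181.1)), (513, 140, np.float64(184.0)), (512, 157, np.float64(205.5)), (468, 101, np.float64(118.4)), (458, 105, np.float64(119.6))]
232 [(541, 92, np.float64(118.3)), (541, 118, np.float64(151.7)), (533, 122, np.float64(154.0)), (527, 131, np.float64(164.8)), (521, 140, np.float64(173.8)), (516, 150, np.float64(185.9)), (506, 150, np.float64(183.0)), (487, 136, np.float64(157.3)), (461, 114, np.float64(118.4))]
236 [(546, 107, np.float64(125.2)), (545, 127, np.float64(152.6)), (536, 131, np.float64(154.7)), (527, 134, np.float64(155.5)), (521, 142, np.float64(163.6)), (514, 149, np.float64(171.5)), (509, 158, np.float64(181.3)), (490, 145, np.float64(156.9)), (466, 124, np.float64(119.5))]
240 [(549, 115, np.float64(123.3)), (548, 137, np.float64(153.6)), (539, 139, np.f
[... 921 characters left out ...]
148.8)), (519, 170, np.float64(150.0)), (509, 171, np.float64(147.0)), (491, 160, np.float64(123.7)), (481, 162, np.float64(122.7))]
256 [(559, 148, np.float64(118.6)), (551, 153, np.float64(122.2)), (542, 156, np.float64(123.1)), (536, 165, np.float64(135.3)), (527, 168, np.float64(136.1)), (517, 169, np.float64(134.1)), (504, 165, np.float64(122.6)), (494, 168, np.float64(122.8)), (483, 168, np.float64(118.8))]
260 [(562, 156, np.float64(117.4)), (553, 160, np.float64(120.3)), (545, 165, np.float64(124.4)), (535, 167, np.float64(123.4)), (526, 170, np.float64(124.7)), (516, 172, np.float64(123.1)), (507, 174, np.float64(122.2)), (497, 176, np.float64(121.5)), (487, 177, np.float64(118.6))]
```

Request:
step_arm(motion=[[40, [0, 0, 0], [0, 0, 0]], [40, [0, 0, 0], [0, 0, 0]], [40, [0, 0, -0.8], [0, 0, 0]], [40, [0, 0, -0.8], [0, 0, 0]], [40, [0, 0, -0.8], [0, 0, 0]]])

```text
time: 7.0
position: [0.5162, 0.136, 0.2838]
orientation: [-0.313, 0.95, 0.0, -0.0]
contact_force: [1.0, -0.2, -0.6]
width: 0.427
grip_force: 0.0
```

Request:
step_arm(motion=[[40, [0, 0, 0], [0, 0, 0]], [40, [0, 0, 0], [0, 0, 0]], [40, [0, 0, 0], [0, 0, 0]], [40, [0, 0, 0], [0, 0, 0]], [40, [0, 0, 0], [0, 0, 0]]])

```text
time: 7.5
position: [0.5159, 0.136, 0.281]
orientation: [-0.313, 0.95, 0.0, -0.001]
contact_force: [0.1, -0.5, 0.9]
width: 0.427
grip_force: 0.0
```

```bash
cat > wc.py <<'E'
from h import *
import sys
c=get_calibration("wrist");im,d=get_image("wrist");cv2.imwrite("pics/%s.png"%sys.argv[1],im[...,::-1]);K=np.array(c["camera_matrix"]);T=np.array(c["cam_to_world"])
v,u=np.mgrid[:420,:560];x=(u-K[0,2])/K[0,0];y=(v-K[1,2])/K[1,1];r=np.hypot(x,y)+1e-9;s=np.tan(r)/r
P=np.stack([x*s*d,y*s*d,d],-1)@T[:3,:3].T+T[:3,3]
z=P[...,2];r=np.hypot(P[...,0]-.516,P[...,1]-.1355);ok=d>0
def plane(q,nm):
    w=q
    for _ in range(6):
        A=np.c_[w[:,:2]-[.516,.1355],np.ones(len(w))];k=np.linalg.lstsq(A,w[:,2],rcond=None)[0]
        e=abs(q[:,2]-(np.c_[q[:,:2]-[.516,.1355],np.ones(len(q))])@k);w=q[e<max(.0012,1.5*np.median(e))]
    print(nm,len(q),len(w),"z",k[2].round(4),"slope deg",np.degrees(np.arctan(k[:2])).round(1))
q=P[ok&(z>.172)&(z<.2)&(r<.036)];print(len(q),q.mean(0),cv2.minAreaRect((q[:,:2]*1000).astype(np.float32)))
plane(q,"bar top")
plane(P[ok&(z>.147)&(z<.161)&(r<.030)],"plate")
plane(P[ok&(z>.11)&(z<.121)&(r<.12)&(r>.06)],"lid")
E
python3 wc.py w2; python3 s.py
```

```text
879 [0.51711896 0.13295561 0.18022082] ((517.981201171875, 133.32513427734375), (14.340568542480469, 56.469940185546875), 32.4618034362793)
bar top 879 641 z 0.1812 slope deg [-1.5  7.5]
plate 1629 1268 z 0.1543 slope deg [-4.   6.2]
lid 8602 7497 z 0.1184 slope deg [0.  0.1]
t 7.55 pos [0.516  0.1361 0.2813] yaw 126.4 F [ 0.1 -0.1 -0.1] T [ 0.017 -0.001  0.023] w 40.26506792753694 g 0.0 q6 -2.16
```

View pics/w2.png

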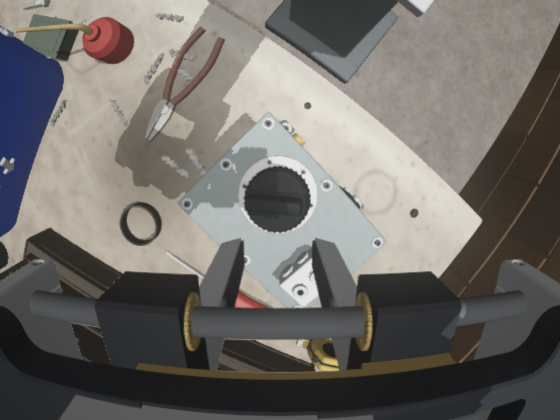

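```bash
cat >> wc.py <<'E'
o=env.get_obs();L=R.from_quat(o["orientation"]).inv().apply((P-o["position"]).reshape(-1,3)).reshape(P.shape)
m=ok&(abs(L[...,0])<.03)&(abs(L[...,1])<.09)&(L[...,2]<.03)&(L[...,2]>-.15)
for sgn in(-1,1):
    k=m&(L[...,1]*sgn>0);q=L[k]; i=q[:,2].argsort()[-40:]
    print("finger",sgn,"tip z max",np.percentile(q[:,2],[90,99,100]).round(4),"xy of tip",np.median(q[i],0).round(4), "x range",np.percentile(q[i][:,0],[2,98]).round(4),"innermost y",np.abs(q[:,1]).min().round(4))
E
python3 wc.py w3
```

```text
880 [0.51723415 0.13276715 0.18021037] ((518.318115234375, 132.82846069335938), (14.268810272216797, 55.649169921875), 32.47745132446289)
bar top 880 653 z 0.1812 slope deg [-2.6  7. ]
plate 1623 1258 z 0.1543 slope deg [-3.9  5.9]
lid 8599 7495 z 0.1184 slope deg [0. 0.]
finger -1 tip z max [-0.0817 -0.0338 -0.0225] xy of tip [ 0.0074 -0.0194 -0.0244] x range [-0.0049  0.0095] innermost y 0.0001
finger 1 tip z max [-0.0831 -0.0338 -0.0218] xy of tip [ 0.0068  0.0212 -0.0243] x range [-0.006   0.0093] innermost y 0.0001
```

The bar did not turn: the fingertips sit about 22 mm behind the TCP, so they passed over it. I'll rotate back in the air and measure the tips at a narrow opening.

Request:
step_arm(motion=[[18, [0, 0, 0], [0, 0, 1]], [18, [0, 0, 0], [0, 0, 1]], [18, [0, 0, 0], [0, 0, 1]], [18, [0, 0, 0], [0, 0, 1]], [18, [0, 0, 0], [0, 0, 1]]])

```text
time: 8.1
position: [0.5164, 0.1361, 0.2822]
orientation: [0.034, 0.999, -0.0, -0.0]
contact_force: [-0.2, -0.4, -0.3]
width: 0.192
grip_force: 0.0
```

Request:
step_arm(motion=[[18, [0, 0, 0], [0, 0, 1]], [18, [0, 0, 0], [0, 0, 1]], [18, [0, 0, 0], [0, 0, 1]], [18, [0, 0, 0], [0, 0, 1]], [18, [0, 0, 0], [0, 0, 1]]])

```text
time: 8.6
position: [0.5164, 0.136, 0.2822]
orientation: [0.374, 0.928, -0.0, -0.0]
contact_force: [-0.1, 0.1, -0.3]
width: 0.188
grip_force: 0.0
```

Request:
step_arm(motion=[[18, [0, 0, 0], [0, 0, 1]], [18, [0, 0, 0], [0, 0, 0.75]], [18, [0, 0, 0], [0, 0, 0]], [18, [0, 0, 0], [0, 0, 0]], [18, [0, 0, 0], [0, 0, 0]]])

```text
time: 9.1
position: [0.5165, 0.1361, 0.2824]
orientation: [0.481, 0.877, -0.0, -0.0]
contact_force: [-0.2, -0.3, 0.9]
width: 0.192
grip_force: 0.0
```

```bash
python3 s.py; python3 wc.py w4
```

```text
t 9.1 pos [0.5165 0.1361 0.2824] yaw 32.5 F [-0.2 -0.3  0.9] T [-0.025  0.001  0.028] w 18.064926887994346 g 0.0 q6 -0.52
788 [0.51697719 0.13546587 0.18059499] ((517.6481323242188, 133.8542022705078), (13.419466018676758, 56.29350280761719), 32.63036346435547)
bar top 788 626 z 0.1811 slope deg [-3.4  6.4]
plate 1751 1337 z 0.1542 slope deg [-4.   6.2]
lid 8635 7499 z 0.1183 slope deg [0. 0.]
finger -1 tip z max [-0.089  -0.0345 -0.0217] xy of tip [ 0.007  -0.009  -0.0243] x range [-0.0039  0.011 ] innermost y 0.0002
finger 1 tip z max [-0.0887 -0.0344 -0.0224] xy of tip [ 0.0055  0.0092 -0.0242] x range [-0.0062  0.0109] innermost y 0.0
```

Request:
step_arm(motion=[[32, [0, 0, 0], [0, 0, 0]], [32, [0, 0, 0], [0, 0, 0]], [32, [0, 0, 0], [0, 0, 0]], [32, [0, 0, 0], [0, 0, 0]], [32, [0, 0, 0], [0, 0, 0]]])

```text
time: 9.65
position: [0.5165, 0.1361, 0.2825]
orientation: [0.482, 0.876, 0.0, -0.0]
contact_force: [1.0, 0.7, -1.0]
width: 0.344
grip_force: 0.0
```

```bash
python3 s.py; python3 wc.py w5
```

```text
t 9.65 pos [0.5165 0.1361 0.2825] yaw 32.4 F [ 1.   0.7 -1. ] T [-0.015 -0.005  0.01 ] w 32.31207709133213 g 0.0 q6 -0.52
797 [0.51690519 0.13550554 0.18056277] ((517.547119140625, 134.03123474121094), (13.440702438354492, 56.73567581176758), 32.623329162597656)
bar top 797 635 z 0.1811 slope deg [-5.1  5.3]
plate 1736 1331 z 0.1542 slope deg [-4.   6.2]
lid 9071 7907 z 0.1183 slope deg [0.  0.1]
finger -1 tip z max [-0.081  -0.0333 -0.0225] xy of tip [ 0.0058 -0.0161 -0.0245] x range [-0.0056  0.0109] innermost y 0.0002
finger 1 tip z max [-0.0825 -0.0333 -0.0213] xy of tip [ 0.0061  0.0164 -0.0245] x range [-0.0051  0.0107] innermost y 0.0001
```

Request:
step_arm(motion=[[32, [0, 0, 0.7], [0, 0, 0]], [32, [0, 0, 0.7], [0, 0, 0]], [32, [0, 0, 0.7], [0, 0, 0]], [32, [0, 0, 0.4], [0, 0, 0]], [32, [0, 0, 0.1], [0, 0, 0]]])

```text
time: 10.2
position: [0.5145, 0.136, 0.1495]
orientation: [0.482, 0.876, -0.001, -0.002]
contact_force: [-0.3, 0.2, -0.6]
width: 0.342
grip_force: 0.0
```

Request:
step_arm(motion=[[32, [0, 0, 0.07], [0, 0, 0]], [32, [0, 0, 0.07], [0, 0, 0]], [32, [0, 0, 0.07], [0, 0, 0]], [32, [0, 0, 0.07], [0, 0, 0]], [32, [0, 0, 0], [0, 0, 0]]])

```text
time: 10.7
position: [0.5165, 0.1361, 0.1385]
orientation: [0.482, 0.876, -0.0, -0.0]
contact_force: [0.1, -0.2, -0.5]
width: 0.339
grip_force: 0.0
```

Request:
step_arm(motion=[[18, [0, 0, 0], [0, 0, 0]], [18, [0, 0, 0], [0, 0, 0]], [18, [0, 0, 0], [0, 0, 0]], [18, [0, 0, 0], [0, 0, -0.6]], [18, [0, 0, 0], [0, 0, -0.6]]])

```text
time: 11.2
position: [0.5166, 0.1361, 0.1387]
orientation: [0.405, 0.914, 0.0, 0.0]
contact_force: [-0.5, -0.2, 0.6]
width: 0.194
grip_force: 0.0
```

```bash
python3 s.py
```

```text
t 11.2 pos [0.5166 0.1361 0.1387] yaw 42.2 F [-0.5 -0.2  0.6] T [-0.043  0.049 -0.002] w 18.21570929492787 g 0.0 q6 -0.69
```

Request:
step_arm(motion=[[18, [0, 0, 0], [0, 0, -0.5]], [18, [0, 0, 0], [0, 0, -0.5]], [18, [0, 0, 0], [0, 0, -0.5]], [18, [0, 0, 0], [0, 0, -0.5]], [18, [0, 0, 0], [0, 0, -0.5]]])

```text
time: 11.7
position: [0.5169, 0.1361, 0.1391]
orientation: [0.24, 0.971, 0.0, 0.0]
contact_force: [-0.5, -0.1, 2.2]
width: 0.192
grip_force: 1.8
```

```bash
python3 s.py
```

```text
t 11.7 pos [0.5169 0.1361 0.1391] yaw 62.2 F [-0.5 -0.1  2.2] T [ 0.019  0.069 -0.023] w 18.026423966135923 g 1.7717056337278336 q6 -1.04
```

Request:
step_arm(motion=[[18, [0, 0, 0], [0, 0, -0.5]], [18, [0, 0, 0], [0, 0, -0.5]], [18, [0, 0, 0], [0, 0, -0.5]], [18, [0, 0, 0], [0, 0, -0.5]], [18, [0, 0, 0], [0, 0, -0.5]]])

```text
time: 12.2
position: [0.5171, 0.1362, 0.1397]
orientation: [0.068, 0.998, 0.0, 0.001]
contact_force: [-1.1, 1.1, 4.4]
width: 0.192
grip_force: 3.7
```

```bash
python3 s.py
```

```text
t 12.2 pos [0.5171 0.1362 0.1397] yaw 82.2 F [-1.1  1.1  4.4] T [ 0.079  0.216 -0.094] w 18.02170268824486 g 3.672308425884694 q6 -1.39
```

Request:
step_arm(motion=[[18, [0, 0, 0], [0, 0, -0.5]], [18, [0, 0, 0], [0, 0, -0.5]], [18, [0, 0, 0], [0, 0, -0.5]], [18, [0, 0, 0], [0, 0, -0.5]], [18, [0, 0, 0], [0, 0, -0.5]]])

```text
time: 12.7
position: [0.5174, 0.1363, 0.1403]
orientation: [-0.106, 0.994, 0.0, 0.001]
contact_force: [-2.6, 0.4, 5.6]
width: 0.194
grip_force: 5.7
```

```bash
python3 s.py; python3 wc.py w6
```

```text
t 12.7 pos [0.5174 0.1363 0.1403] yaw 102.2 F [-2.6  0.4  5.6] T [ 0.083  0.362 -0.144] w 18.208058328686285 g 5.732121225446463 q6 -1.74
3412 [0.51264473 0.13653815 0.18404398] ((517.4403076171875, 132.25650024414062), (36.682952880859375, 53.62750244140625), 70.88847351074219)
bar top 3412 1960 z 0.1835 slope deg [-6.9  0.4]
plate 2493 2174 z 0.1564 slope deg [-7.   0.7]
lid 12266 11198 z 0.1184 slope deg [0. 0.]
finger -1 tip z max [0.0218 0.023  0.0249] xy of tip [-0.0026 -0.0698  0.0236] x range [-0.0243  0.0281] innermost y 0.0
finger 1 tip z max [0.0219 0.0229 0.0274] xy of tip [0.0045 0.0698 0.0236] x range [-0.0292  0.029 ] innermost y 0.0
```

Request:
step_arm(motion=[[18, [0, 0, -0.08], [0, 0, 0]], [18, [0, 0, 0], [0, 0, -0.4]], [18, [0, 0, 0], [0, 0, -0.4]], [18, [0, 0, 0], [0, 0, -0.4]], [18, [0, 0, 0], [0, 0, 0]]])

```text
time: 13.25
position: [0.5166, 0.1361, 0.1429]
orientation: [-0.187, 0.982, -0.0, 0.0]
contact_force: [-0.4, -0.7, 0.2]
width: 0.193
grip_force: 0.5
```

```bash
python3 s.py; python3 wc.py w7
```

```text
t 13.25 pos [0.5166 0.1361 0.1429] yaw 111.6 F [-0.4 -0.7  0.2] T [ 0.02   0.081 -0.074] w 18.106366090151855 g 0.4931291739922017 q6 -1.9
3343 [0.51283683 0.13567771 0.18417321] ((518.3642578125, 132.35958862304688), (37.306976318359375, 54.85157012939453), 82.15275573730469)
bar top 3343 1964 z 0.1834 slope deg [-5.9 -1. ]
plate 2493 2144 z 0.1565 slope deg [-6.1 -0.4]
lid 12081 10997 z 0.1184 slope deg [0. 0.]
finger -1 tip z max [0.0242 0.0254 0.0268] xy of tip [ 0.0056 -0.0699  0.0261] x range [-0.0274  0.0297] innermost y 0.0
finger 1 tip z max [0.0241 0.0252 0.0271] xy of tip [0.0159 0.0679 0.0259] x range [-0.0225  0.029 ] innermost y 0.0
```

Request:
step_arm(motion=[[18, [0, 0, 0], [0, 0, -0.4]], [18, [0, 0, 0], [0, 0, -0.4]], [18, [0, 0, 0], [0, 0, -0.4]], [18, [0, 0, 0], [0, 0, 0]], [18, [0, 0, 0], [0, 0, 0.5]]])

```text
time: 13.8
position: [0.5164, 0.1361, 0.1424]
orientation: [-0.233, 0.972, 0.0, -0.0]
contact_force: [-0.1, -0.0, 0.2]
width: 0.193
grip_force: 0.0
```

```bash
python3 s.py; python3 wc.py w8
```

```text
t 13.8 pos [0.5164 0.1361 0.1424] yaw 117.0 F [-0.1 -0.   0.2] T [ 0.03   0.057 -0.001] w 18.175867863413366 g 0.0 q6 -2.0
3500 [0.51201144 0.13526125 0.18226305] ((515.4995727539062, 132.80364990234375), (37.5201301574707, 55.40780258178711), 88.67324829101562)
bar top 3500 2133 z 0.1804 slope deg [-0.2  1.1]
plate 2680 2075 z 0.1537 slope deg [ 0.1 -0. ]
lid 12132 11071 z 0.1184 slope deg [0. 0.]
finger -1 tip z max [0.024  0.0251 0.0265] xy of tip [ 0.0057 -0.0653  0.0257] x range [-0.0262  0.0287] innermost y 0.0
finger 1 tip z max [0.0238 0.025  0.0268] xy of tip [0.0081 0.0672 0.0258] x range [-0.0276  0.0282] innermost y 0.0
```

The cap has dropped and is level (plate z 0.1537, tilt about 0°). Now I'll turn it clockwise with loose fingers.

Request:
step_arm(motion=[[18, [0, 0, 0], [0, 0, 0.7]], [18, [0, 0, 0], [0, 0, 0.7]], [18, [0, 0, 0], [0, 0, 0.7]], [18, [0, 0, 0], [0, 0, 0.7]], [18, [0, 0, 0], [0, 0, 0.7]]])

```text
time: 14.35
position: [0.5164, 0.1361, 0.1423]
orientation: [0.009, 1.0, 0.0, -0.0]
contact_force: [-0.3, 1.0, -0.5]
width: 0.191
grip_force: 0.3
```

```bash
python3 s.py
```

```text
t 14.35 pos [0.5164 0.1361 0.1423] yaw 89.0 F [-0.3  1.  -0.5] T [ 0.025 -0.037  0.002] w 17.96388309606932 g 0.2559418747841846 q6 -1.51
```

Request:
step_arm(motion=[[18, [0, 0, 0], [0, 0, 0.7]], [18, [0, 0, 0], [0, 0, 0.7]], [18, [0, 0, 0], [0, 0, 0.7]], [18, [0, 0, 0], [0, 0, 0.7]], [18, [0, 0, 0], [0, 0, 0.7]]])

```text
time: 14.85
position: [0.5164, 0.1361, 0.1423]
orientation: [0.251, 0.968, -0.0, -0.0]
contact_force: [0.4, -0.0, -1.3]
width: 0.197
grip_force: 0.3
```

```bash
python3 s.py; python3 wc.py w9
```

```text
t 14.85 pos [0.5164 0.1361 0.1423] yaw 61.0 F [ 0.4 -0.  -1.3] T [-0.021 -0.037  0.033] w 18.496185978712376 g 0.25644832945545204 q6 -1.02
3417 [0.51172501 0.13903698 0.18149491] ((515.167724609375, 141.60104370117188), (55.046478271484375, 36.712486267089844), 1.1896681785583496)
bar top 3417 2067 z 0.1791 slope deg [0.3 0.9]
plate 2499 1993 z 0.1523 slope deg [-0.  0.]
lid 13195 12040 z 0.1183 slope deg [0. 0.]
finger -1 tip z max [0.0238 0.025  0.0265] xy of tip [ 0.0094 -0.0631  0.0257] x range [-0.0229  0.0298] innermost y 0.0
finger 1 tip z max [0.0237 0.0249 0.0261] xy of tip [0.0047 0.0605 0.0256] x range [-0.0291  0.0293] innermost y 0.0002
```

Request:
step_arm(motion=[[18, [0, 0, 0], [0, 0, 0.6]], [18, [0, 0, 0.02], [0, 0, 0.6]], [18, [0, 0, 0], [0, 0, 0.6]], [18, [0, 0, 0], [0, 0, 0.6]], [18, [0, 0, 0], [0, 0, 0.6]]])

```text
time: 15.4
position: [0.5165, 0.1361, 0.1414]
orientation: [0.445, 0.895, -0.0, -0.0]
contact_force: [0.4, -0.3, -0.3]
width: 0.189
grip_force: 0.3
```

```bash
python3 s.py
```

```text
t 15.4 pos [0.5165 0.1361 0.1414] yaw 37.1 F [ 0.4 -0.3 -0.3] T [-0.038 -0.016 -0.039] w 17.762112517484805 g 0.2534481695329305 q6 -0.6
```

Request:
step_arm(motion=[[18, [0, 0, 0.02], [0, 0, 0.3]], [18, [0, 0, 0], [0, 0, 0.3]], [18, [0, 0, 0], [0, 0, 0.3]], [18, [0, 0, 0], [0, 0, 0.3]], [18, [0, 0, 0], [0, 0, 0.3]]])

```text
time: 15.9
position: [0.5165, 0.136, 0.1404]
orientation: [0.536, 0.844, -0.0, 0.0]
contact_force: [-0.8, -0.2, 0.2]
width: 0.191
grip_force: 0.5
```

```bash
python3 s.py
```

```text
t 15.9 pos [0.5165 0.136  0.1404] yaw 25.2 F [-0.8 -0.2  0.2] T [-0.074 -0.016 -0.016] w 17.99833845721475 g 0.4752289562020451 q6 -0.39
```

Request:
step_arm(motion=[[18, [0, 0, 0.01], [0, 0, 0.3]], [18, [0, 0, 0], [0, 0, 0.3]], [18, [0, 0, 0], [0, 0, 0.3]], [18, [0, 0, 0], [0, 0, 0.3]], [18, [0, 0, 0], [0, 0, 0]]])

```text
time: 16.4
position: [0.5166, 0.1361, 0.1401]
orientation: [0.604, 0.797, 0.0, 0.0]
contact_force: [0.0, 0.1, 0.1]
width: 0.193
grip_force: 0.1
```

```bash
python3 s.py
```

```text
t 16.4 pos [0.5166 0.1361 0.1401] yaw 15.7 F [0.  0.1 0.1] T [0.006 0.049 0.028] w 18.11699035907219 g 0.12113890388718573 q6 -0.23
```

Request:
step_arm(motion=[[18, [0, 0, 0.01], [0, 0, 0.3]], [18, [0, 0, 0], [0, 0, 0.3]], [18, [0, 0, 0], [0, 0, 0.3]], [18, [0, 0, 0], [0, 0, 0.3]], [18, [0, 0, 0], [0, 0, 0]]])

```text
time: 16.9
position: [0.5166, 0.1361, 0.1396]
orientation: [0.668, 0.744, 0.0, 0.0]
contact_force: [-0.0, 0.6, -0.1]
width: 0.191
grip_force: 0.2
```

```bash
python3 s.py; python3 wc.py w10 | head -3
```

```text
t 16.9 pos [0.5166 0.1361 0.1396] yaw 6.1 F [-0.   0.6 -0.1] T [-0.078  0.034  0.057] w 17.958490248634003 g 0.16016699766623788 q6 -0.06
3507 [0.51538245 0.14180435 0.18067478] ((519.534423828125, 140.3016815185547), (36.61748504638672, 55.39468765258789), 36.64459991455078)
bar top 3507 2131 z 0.1779 slope deg [1.2 0.4]
plate 2345 1894 z 0.1511 slope deg [0. 0.]
```

Request:
step_arm(motion=[[18, [0, 0, 0.01], [0, 0, 0.3]], [18, [0, 0, 0], [0, 0, 0.3]], [18, [0, 0, 0], [0, 0, 0.3]], [18, [0, 0, 0], [0, 0, 0.3]], [18, [0, 0, 0], [0, 0, 0]]])

```text
time: 17.45
position: [0.5166, 0.1361, 0.1391]
orientation: [0.728, 0.685, 0.0, 0.0]
contact_force: [0.3, -0.3, -0.1]
width: 0.192
grip_force: 0.2
```

```bash
python3 s.py
```

```text
t 17.45 pos [0.5166 0.1361 0.1391] yaw -3.5 F [ 0.3 -0.3 -0.1] T [-0.102  0.018 -0.019] w 18.04561606785657 g 0.15453009160410147 q6 0.11
```

Request:
step_arm(motion=[[18, [0, 0, 0.01], [0, 0, 0.2]], [18, [0, 0, 0], [0, 0, 0.2]], [18, [0, 0, 0], [0, 0, 0.2]], [18, [0, 0, 0], [0, 0, 0.2]], [18, [0, 0, 0], [0, 0, 0]]])

```text
time: 17.95
position: [0.5163, 0.1361, 0.1385]
orientation: [0.766, 0.643, -0.0, -0.0]
contact_force: [-1.2, 0.0, 0.4]
width: 0.194
grip_force: 2.0
```

```bash
python3 s.py; python3 wc.py w11 | head -3
```

```text
t 17.95 pos [0.5163 0.1361 0.1385] yaw -10.0 F [-1.2  0.   0.4] T [-0.107  0.281  0.026] w 18.234215535516896 g 2.030115615343675 q6 0.22
3527 [0.51641402 0.14200706 0.1805367 ] ((520.01513671875, 139.63955688476562), (36.56252670288086, 55.339412689208984), 20.409435272216797)
bar top 3527 2117 z 0.1778 slope deg [ 0.3 -0.1]
plate 2330 1888 z 0.151 slope deg [-0.  -0.2]
```

```bash
cat > tq.py <<'E'
from h import *
T=[];F=[];g=[]
for _ in range(6):
    get_image("top");o=env.get_obs();T.append(o["torque"]);F.append(o["contact_force"]);g.append(o["grip_force"])
y=R.from_quat(o["orientation"]).apply([0,1,0])
print(o["time"].__round__(2),"T",np.mean(T,0).round(3),"sd",np.std(T,0).round(3),"F",np.mean(F,0).round(2),"grip",np.mean(g).round(2),"yaw",np.degrees(np.arctan2(y[1],y[0])).round(2),o["position"].round(4))
E
python3 tq.py
```

```text
18.3 T [-0.049  0.327  0.041] sd [0.031 0.043 0.023] F [-1.37 -0.31  1.24] grip 1.98 yaw -9.96 [0.5163 0.1361 0.1385]
```

Request:
step_arm(motion=[[18, [0, 0, 0], [0, 0, 0.2]], [18, [0, 0, 0], [0, 0, 0.2]], [18, [0, 0, 0], [0, 0, 0]], [18, [0, 0, 0], [0, 0, 0]], [18, [0, 0, 0], [0, 0, 0]]])

```text
time: 18.8
position: [0.5164, 0.1361, 0.1385]
orientation: [0.784, 0.621, -0.0, -0.0]
contact_force: [-1.3, -0.5, 0.6]
width: 0.19
grip_force: 3.7
```

```bash
python3 tq.py
```

```text
19.1 T [-0.066  0.301  0.085] sd [0.045 0.026 0.026] F [-1.13 -0.06  0.07] grip 3.66 yaw -13.17 [0.5164 0.136  0.1385]
```

Request:
step_arm(motion=[[18, [0, 0, 0], [0, 0, 0.2]], [18, [0, 0, 0], [0, 0, 0.2]], [18, [0, 0, 0], [0, 0, 0.2]], [18, [0, 0, 0], [0, 0, 0.1]], [18, [0, 0, 0], [0, 0, 0]]])

```text
time: 19.6
position: [0.5164, 0.1361, 0.1384]
orientation: [0.813, 0.582, -0.0, -0.0]
contact_force: [-0.3, -0.9, -2.3]
width: 0.191
grip_force: 7.7
```

```bash
python3 tq.py;python3 tq.py
```

```text
19.9 T [-0.103  0.185  0.24 ] sd [0.029 0.033 0.021] F [-0.69 -0.26 -2.44] grip 7.69 yaw -18.77 [0.5164 0.1361 0.1384]
20.2 T [-0.088  0.147  0.221] sd [0.036 0.028 0.018] F [-0.52 -0.47 -2.89] grip 7.7 yaw -18.77 [0.5164 0.1361 0.1384]
```

Torque is about 0.22 Nm, so the cap is snug. I'll release it and lift clear.

Request:
step_arm(motion=[[36, [0, 0, 0], [0, 0, 0]], [36, [0, 0, 0], [0, 0, 0]], [36, [0, 0, 0], [0, 0, 0]], [36, [0, 0, -0.3], [0, 0, 0]], [36, [0, 0, -0.7], [0, 0, 0]]])

```text
time: 20.7
position: [0.5145, 0.1359, 0.187]
orientation: [0.813, 0.582, -0.003, -0.002]
contact_force: [0.4, -0.3, 0.8]
width: 0.38
grip_force: 0.0
```

Request:
step_arm(motion=[[36, [0, 0, -1], [0, 0, 0]], [36, [0, 0, -1], [0, 0, 0]], [36, [0, 0, 0], [0, 0, 0]], [36, [0, 0, 0], [0, 0, 0]], [36, [0, 0, 0], [0, 0, 0]]])

```text
time: 21.2
position: [0.5158, 0.136, 0.2875]
orientation: [0.813, 0.582, -0.001, -0.001]
contact_force: [-0.6, -0.4, 0.1]
width: 0.382
grip_force: 0.0
```

```bash
python3 s.py; python3 wc.py w12 | head -3; python3 tq.py
```

```text
t 21.2 pos [0.5158 0.136  0.2875] yaw -18.8 F [-0.6 -0.4  0.1] T [-0.045  0.11   0.021] w 35.919847794396354 g 0.0 q6 0.37
771 [0.51621365 0.13885161 0.17719489] ((516.0238037109375, 138.16232299804688), (55.5098762512207, 14.085977554321289), 86.80164337158203)
bar top 771 617 z 0.1774 slope deg [ 0.9 -0.3]
plate 1636 1294 z 0.1507 slope deg [-0.1  0.1]
21.55 T [-0.075  0.083  0.022] sd [0.028 0.025 0.016] F [ 0.16  0.06 -0.17] grip 0.0 yaw -18.77 [0.5162 0.1361 0.2878]
```

View pics/w12.png

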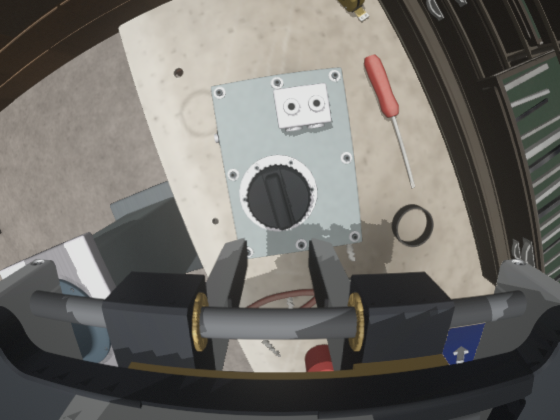

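The cap sits level at (280,197), with its bar at -3° and the fingers clear; the sensor bias of 0.02 puts the final torque at about 0.21 Nm. Pliers, oil can and screwdriver look undisturbed.

```bash
python3 -c "
from workcell import env
print(env.sign_off())"
```

```text
the job is handed in; nothing more can be done
None
```

The cap was turned back until it dropped level, screwed on clockwise to about 0.21 Nm and released, and the job was handed in at about 22 s; the oil can, pliers and screwdriver were not touched.

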